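# Start a flange nut on a mould clamp stud

## Task

Start the flange nut (the big one with the round skirt, not the plain hex nut) on the upright stud of the mould clamp: set it level on top of the stud, skirt down, back it off anticlockwise with light pressure until you feel the thread drop in, then screw it on clockwise at least a quarter turn so the thread holds it, and let go. Never force it, above all not when it comes up against a stop, and leave the other nut, the knobs and the disc where they are.

Things in the scene. Friction and masses are not known exactly. Their poses are not given: they have to be found in the camera images.
- flange_nut: steel hex flange nut, 0.2 kg, standing skirt down. Origin on its axis at the underside, z up. Round skirt (flange) 62 mm wide, from 0 to 5 mm height; hex above it, 46 mm across flats, from 5 to 30 mm height, open 34 mm bore. The flats face the nut's own x axis and every 60 degrees from it: grasp across two flats, fingertips above the skirt
- nut_lugs (a point): point on the nut's axis, 7 mm above its underside, at the height of the three round lugs inside the bore that are its thread: 3.8 mm thick, 120 degrees apart (one on the nut's own x axis), reaching in to 12 mm from the axis (1.4 mm play round the stud)
- clamp_fixture: mould clamp, fixed. Origin on the bench, on the axis of its upright stud, z up. Dark steel bed plate, 12 mm thick, from -60 to +100 mm along its own x, 110 mm wide; on it a mould half under a flat clamp bar, -54 to +86 mm along x, 36 mm wide, top face 52 mm above the bench. The stud stands up through the bar
- stud_tip (a point): top of the stud, 102 mm above the bench: 10 mm wide at the tip, tapering over 14 mm to a 21.4 mm core. Below it a coarse right-hand three-start thread, 31 mm over the crests, lead 27 mm a turn (6.75 mm a quarter turn), to 61 mm above the bench
- stud_lands (a point): point on the stud's axis at the top of the thread, 85.9 mm above the bench. Each of the three thread starts is covered by a flat land 66 degrees long with a raised stop, 3.5 mm high, at its clockwise end (seen from above); then 54 degrees of open gap to the next land. The angle of the thread about the axis differs every time; no pose here tells it
- stud_rest (a point): point on the stud's axis, 80.8 mm above the bench: height of the nut's underside while its lugs rest on the lands (3.5 mm more on top of the stops). Clockwise the lugs meet the stops. Backed off at most 1.8 rad they fall into the gaps: about 6 mm drop, further backing off is blocked. Then clockwise runs under the lands. By luck it may drop in at once. Held by the thread when 11 mm lower
- plain_nut: plain steel hex nut without skirt, 36 mm across flats, 22 mm high, origin at the centre of its underside; to be left alone
- knob_violet: dark violet moulded knob, 44 mm wide, 24 mm high, origin at the centre of its underside; to be left alone
- knob_blue: blue moulded knob, 38 mm wide, 21 mm high, origin at the centre of its underside; to be left alone
- green_disc: pale green moulded disc, 42 mm wide, 11 mm high, origin at the centre of its underside; to be left alone
Things that resemble listed ones, but are neither listed nor needed, are in the scene too. Leave any brown or green look-alike of the flange_nut alone.

How it is judged:
On the way:
1. the flange nut has been set on the stud, over its axis and upright (horizontal distance between flange_nut and stud_rest below 0.004 m and angle between flange_nut's own z axis and vertical below 0.12 rad and z of flange_nut in the frame of stud_rest below 0.006 m), for 0.1 s.
At the end, for the whole second after the job is handed in: the flange nut sits level (within 0.08 rad) and centred (within 3 mm) on the stud, skirt down, its underside at least 10.5 mm below the height where it rested on the lands (that is, under the thread starts), at rest and released (z of flange_nut in the frame of stud_rest below -0.0105 m and horizontal distance between flange_nut and stud_rest below 0.003 m and angle between flange_nut's own z axis and vertical below 0.08 rad and linear speed of flange_nut below 0.01 m/s); the robot touches nothing.
It fails at once if the flange nut is forced against the clamp or its stud with more than 30 N (contact force between flange_nut and clamp_fixture above 30 N).
It fails at once if the plain nut is pushed more than 30 mm (distance of plain_nut from where it was at the start of the episode above 0.03 m).
It fails at once if the violet knob is pushed more than 30 mm (distance of knob_violet from where it was at the start of the episode above 0.03 m).
It fails at once if the blue knob is pushed more than 30 mm (distance of knob_blue from where it was at the start of the episode above 0.03 m).
It fails at once if the green disc is pushed more than 30 mm (distance of green_disc from where it was at the start of the episode above 0.03 m).
It also fails if it takes over 72 s, if anything falls off the work surface, if the arm or the gripper's body presses on something with over 40 N, if the wrist force passes 120 N, or if a joint passes its speed limit or range.

## Robot

A 6-joint arm with a two-finger parallel gripper is mounted at the origin on a cart in front of the work surface, level with it; the furniture and walls round the work are solid. World frame = base frame: x ahead of the robot, y to its left, z up, the work surface at z = 0. Lengths are in m, angles in rad, forces in N, time in s.
With the tool pointing down it reaches from about 0.375 to 0.75 m from the base axis. Payload 9 kg.
Tool frame: the origin (TCP) lies at the very end of the fingers, on their centre line; the grasp point (between the pads) lies 19 mm behind it; z points along the fingers, y is the direction in which the jaws open and shut (so a half turn about z gives the same grasp; the last joint's range is limited). The gripper opens to 85 mm and grips with 20 to 120 N. Pads are 22 mm wide; open, the fingers measure 114 mm over their backs; the gripper's body (76 mm by 85 mm) begins 54 mm behind the grasp point. The pads swing forward as they close: fully open they stand 13 mm farther back than shut.
Start: joints at [0.927, 0.104, 0.097, 1.564, 0, 1.353], TCP at [0.248, 0.546, 0.231] pointing down, gripper open.
Joint ranges: [-2.99, 2.99], [-0.84, 1.86], [-1.1, 1.16], [-1.84, 2.11], [-1.51, 1.56], [-3.14, 3.14]. Speed limits (rad/s): [2.22, 2.22, 2.57, 3.14, 3.14, 3.14].

## Interface

Orientations are given as a unit quaternion [x, y, z, w].
In Python, from plant import get_state, camera, finish_job, outline_of gives the robot as it stands. The module is installed in compiled form; this text tells all that it offers.
- The arm moves only by the tool play_rows, never from a script. Its argument "rows" is a list of rows, each a list of 7 numbers: the shift along the world's x, y, z in mm, then the turn, a rotation vector about the world's x, y, z in rad, then the gripper command: -1 is fully open, 1 is shut, values between are in proportion. A call has 1 to 10 rows; each row is the pose to reach, as a shift and turn from the pose commanded when the call began; what a row does not reach only later rows make up. A row lasts 1/12 s, in which the tool goes at most 41.7 mm and 7.16 degrees, less where a joint would pass 70% of its speed; a pose out of reach is approached as far as the arm can. A call with a gripper value outside its range is refused whole. The fingers move at their own pace and stop on an object; "squeeze" is the grip in N (left out, the last holds). Time passes only in rows, so rows that repeat a pose let the fingers close. It gives the time, the measured TCP pose, the force and the opening at its end, in the units of the state.
- get_state(): the state, without advancing time (a new reading comes with each control period).
- camera(name): name is "side" or "top" or "wrist"; returns a dict with "frame" (420x560x3 uint8, red, green, blue), "fovy" (degrees; the focal length in pixels is half the picture's height over the tangent of half this angle, whatever the lens; pixels are square), "cx", "cy" (the principal point, pixels), "T" (4x4, takes a point from camera to world coordinates). Camera axes: x right, y down, z forward; pixel columns grow to the right and rows downward; lengths in m; the calibration is good to about 2 mm. The wrist camera is an equidistant fisheye: a pixel r from the principal point sees the ray r / f radians off the axis. A picture is of the moment at which its call begins. There is no depth.
- finish_job(): hands the job in, once; it reports no verdict.
Trained networks look in the newest picture that a camera, given by its name, has taken for a name from the list of things; names that differ only in an ending like _2 or _b are one class to them, and where a whole thing is asked for, a point or a joint stands for the part that bears it (a point fixed in the world has none). Each returns a list of dicts, best first, with "score" (0 to 1); they miss things now and then, are a little off and sometimes report something else, mostly with a low value. They report only what shows in the picture. A call takes as long as a camera call. They do not tell look-alikes from the thing itself.
- outline_of(camera, query): "pixels" (420x560 bool, what is visible of it) and "extent" ([centre column, centre row, width, height] in pixels, round what is visible of it).
The state is a dict: "t": time; "joints": joint angles; "qd": joint speeds; "joint_torque": joint torques, N m; "ee_pos": TCP position; "tool_rot": TCP orientation; "wrist_force": force on the tool from outside, world axes, zero at the start; "wrist_torque": the same for the moment, N m; "opening": opening from 0.0 (shut) to 1.0 (fully open).
Only numpy, scipy, OpenCV 4.12 (cv2) and the standard library are available. Lean on these libraries where they do the work, as an engineer would, in place of code of your own. Each camera call takes 0.05 s, during which the arm holds its last target.

## Working session

There is one attempt and no reset: what is moved stays moved. The work goes in short steps, Python scripts to look and compute and a tool call to move; the robot and the scene stay as the last step left them, time stands still between calls to the robot, and variables do not carry over. Pictures are saved under pics/ and viewed, and the job is handed in when it is done.

Besides the shell and the picture viewer there is one more tool, called after "Emit:" by a JSON object that holds its "op" and its "data". play_rows: Moves the arm, as the interface text tells. Its arguments: {"type":"object","properties":{"rows":{"type":"array","items":{"type":"array","items":{"type":"number"}}},"squeeze":{"type":"number"}},"required":["rows"]}

```bash
mkdir -p pics; cat > h.py <<'E'
import numpy as np, cv2, json
from plant import get_state, camera, finish_job, outline_of
def save(n,img): cv2.imwrite('pics/'+n+'.png',cv2.cvtColor(img,cv2.COLOR_RGB2BGR))
def ray(c,u,v,fish=False):
    f=210/np.tan(np.radians(c['fovy'])/2)
    x,y=u-c['cx'],v-c['cy']
    if fish:
        r=np.hypot(x,y); th=r/f; d=np.array([x/r*np.sin(th),y/r*np.sin(th),np.cos(th)]) if r>0 else np.array([0,0,1.])
    else: d=np.array([x/f,y/f,1.])
    T=np.array(c['T']); return T[:3,3],T[:3,:3]@d
def atz(c,u,v,z,fish=False):
    o,d=ray(c,u,v,fish); return o+d*(z-o[2])/d[2]
def proj(c,p,fish=False):
    f=210/np.tan(np.radians(c['fovy'])/2)
    T=np.array(c['T']); q=T[:3,:3].T@(np.array(p)-T[:3,3])
    if fish:
        r=np.hypot(q[0],q[1]); th=np.arctan2(r,q[2]); return np.array([c['cx']+f*th*q[0]/r,c['cy']+f*th*q[1]/r])
    return np.array([c['cx']+f*q[0]/q[2],c['cy']+f*q[1]/q[2]])
E
python3 - <<'E'
from h import *
for n in ['top','side','wrist']:
    c=camera(n); save(n+'0',c['frame']); print(n,c['fovy'],c['cx'],c['cy'],np.round(c['T'],3).tolist())
    for q in ['flange_nut','clamp_fixture','plain_nut','knob_violet','knob_blue','green_disc']:
        print(q,[(round(float(d['score']),2),np.round(d['extent']).tolist()) for d in outline_of(n,q)])
print(get_state())
E
```

```text
top 49.46201154377429 281.502594205368 214.12057487283403 [[0.023, -0.994, 0.108, 0.375], [-1.0, -0.022, 0.009, -0.08], [-0.006, -0.108, -0.994, 1.061], [0.0, 0.0, 0.0, 1.0]]
flange_nut [(0.96, [399.0, 183.0, 29.0, 26.0]), (0.91, [411.0, 224.0, 28.0, 23.0]), (0.88, [372.0, 242.0, 28.0, 23.0])]
clamp_fixture [(0.89, [211.0, 183.0, 62.0, 75.0])]
plain_nut [(0.62, [336.0, 214.0, 17.0, 17.0]), (0.2, [274.0, 258.0, 19.0, 17.0])]
knob_violet [(0.57, [174.0, 258.0, 21.0, 19.0]), (0.18, [212.0, 182.0, 52.0, 74.0])]
knob_blue [(0.68, [148.0, 244.0, 19.0, 14.0])]
green_disc [(0.5, [277.0, 260.0, 18.0, 19.0])]
side 42.93565138869793 278.8129487479685 214.2563476984404 [[-0.997, -0.035, 0.065, 0.417], [-0.072, 0.665, -0.743, 0.779], [-0.017, -0.746, -0.666, 0.868], [0.0, 0.0, 0.0, 1.0]]
flange_nut [(0.96, [295.0, 170.0, 19.0, 20.0]), (0.93, [258.0, 173.0, 21.0, 24.0]), (0.85, [312.0, 189.0, 24.0, 25.0])]
clamp_fixture [(0.97, [240.0, 301.0, 83.0, 57.0])]
plain_nut [(0.7, [281.0, 208.0, 14.0, 16.0]), (0.41, [242.0, 302.0, 81.0, 58.0])]
knob_violet [(0.95, [328.0, 339.0, 17.0, 20.0])]
knob_blue [(
[... 399 characters left out ...]
een_disc []
{'t': 1.05, 'joints': array([9.27250802e-01, 1.04109663e-01, 9.73169175e-02, 1.56390219e+00,
       5.87402957e-06, 1.35308289e+00]), 'qd': array([-5.92540110e-04,  1.31708817e-05, -1.83055382e-04, -3.47772910e-04,
        1.23751348e-03,  5.92922022e-04]), 'joint_torque': array([ 1.79090166e-03, -5.56753886e+01,  5.03785944e+01, -1.58644120e-04,
       -1.60481291e-04,  5.02480464e-05]), 'ee_pos': array([0.24786634, 0.54644806, 0.23133434]), 'tool_rot': array([2.11310989e-01, 9.77418878e-01, 4.72938221e-05, 1.84938890e-05]), 'wrist_force': array([ 0.38615933,  0.27909728, -0.30146762]), 'wrist_torque': array([ 0.02872182,  0.00706767, -0.01779739]), 'opening': 1.001629686096318}
```

```bash
python3 - <<'E'
import cv2
a=cv2.imread('pics/top0.png');b=cv2.imread('pics/side0.png')
cv2.imwrite('pics/t1.png',cv2.resize(a[130:290,130:450],None,fx=2.5,fy=2.5,interpolation=cv2.INTER_CUBIC))
cv2.imwrite('pics/s1.png',cv2.resize(b[140:400,190:390],None,fx=2.3,fy=2.3,interpolation=cv2.INTER_CUBIC))
E
```

```text
(no output)
```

View pics/t1.png

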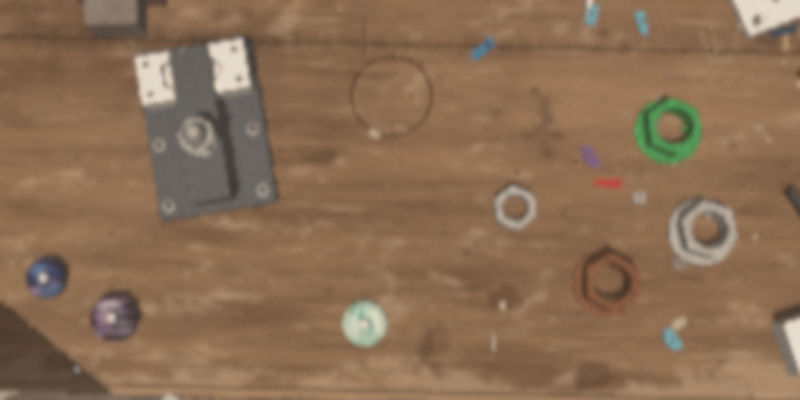

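View pics/s1.png

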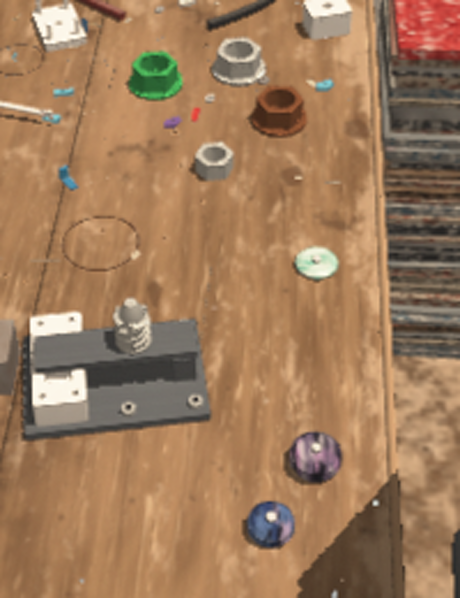

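Candidates for the flange nut in the top view are green (399,183), bare steel (411,224) and brown (372,242). Only the steel one with the round skirt fits. The plain hex nut is at (336,214), and the clamp's stud is near (209,183).

```bash
python3 - <<'E'
from h import *
from scipy.optimize import minimize
cs={n:camera(n) for n in ['top','side']}
def near(l,u,v): return min(l,key=lambda d:abs(d['extent'][0]-u)+abs(d['extent'][1]-v))
M={'top':near(outline_of('top','flange_nut'),411,224),'side':near(outline_of('side','flange_nut'),258,173)}
a=np.linspace(0,2*np.pi,60,endpoint=False)
def sil(c,xy):
    P=[]
    for r,z in[(.031,0),(.031,.005),(.0255,.03)]:
        P+=[proj(c,[xy[0]+r*np.cos(t),xy[1]+r*np.sin(t),z]) for t in a]
    h=cv2.convexHull(np.array(P,np.float32)); return h
for n in cs:
    m=M[n]['pixels']; v,u=np.nonzero(m); print(n,u.mean(),v.mean(),m.sum())
    def cost(p):
        h=sil(cs[n],p); mo=cv2.moments(h); return (mo['m10']/mo['m00']-uc)**2+(mo['m01']/mo['m00']-vc)**2
    hull=cv2.convexHull(np.stack([u,v],1).astype(np.float32)); mo=cv2.moments(hull); uc,vc=mo['m10']/mo['m00'],mo['m01']/mo['m00']
    x0=atz(cs[n],uc,vc,.015)[:2]
    r=minimize(cost,x0,method='Nelder-Mead',options=dict(xatol=1e-6,fatol=1e-6)); print('nut',n,r.x)
# crops
c=cs['side'];save('sc',cv2.resize(c['frame'][255:345,190:290],None,fx=6,fy=6,interpolation=cv2.INTER_CUBIC))
c=cs['top'];save('tc',cv2.resize(c['frame'][140:222,170:245],None,fx=7,fy=7,interpolation=cv2.INTER_CUBIC))
save('tn',cv2.resize(c['frame'][200:250,380:440],None,fx=10,fy=10,interpolation=cv2.INTER_CUBIC))
E
```

```text
top 410.2923976608187 222.15399610136453 513
nut top [ 0.47793987 -0.37004122]
side 257.0 173.11748633879782 366
nut side [ 0.56966879 -0.33562439]
```

View pics/sc.png

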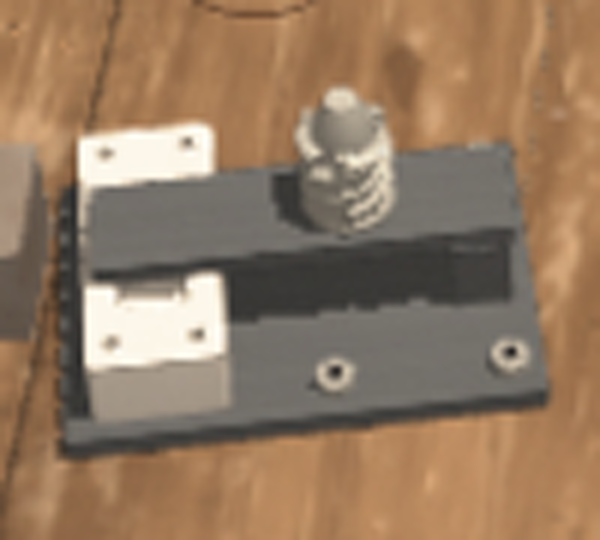

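View pics/tc.png

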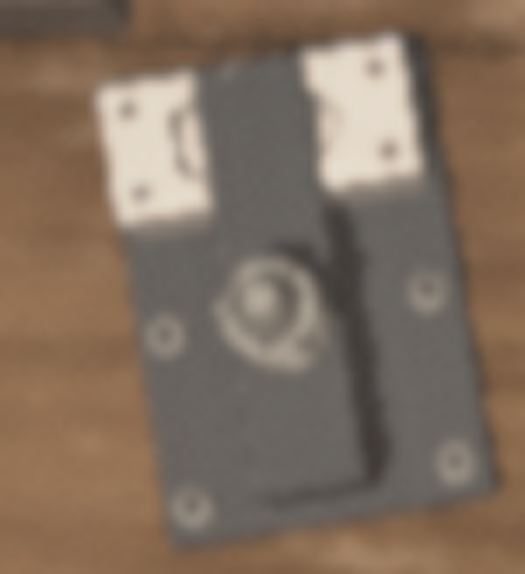

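View pics/tn.png

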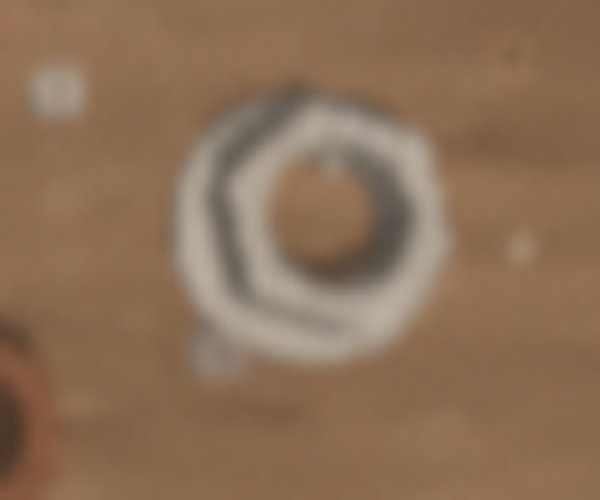

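```bash
python3 - <<'E'
from h import *
from scipy.optimize import minimize
from scipy.spatial.transform import Rotation as R
cs={n:camera(n) for n in ['top','side']}
m=min(outline_of('side','flange_nut'),key=lambda d:abs(d['extent'][0]-295)+abs(d['extent'][1]-170))['pixels']
v,u=np.nonzero(m)
a=np.linspace(0,2*np.pi,60,endpoint=False)
c=cs['side']
hull=cv2.convexHull(np.stack([u,v],1).astype(np.float32)); mo=cv2.moments(hull); uc,vc=mo['m10']/mo['m00'],mo['m01']/mo['m00']
def cost(xy):
    P=[]
    for r,z in[(.031,0),(.031,.005),(.0255,.03)]: P+=[proj(c,[xy[0]+r*np.cos(t),xy[1]+r*np.sin(t),z]) for t in a]
    mo=cv2.moments(cv2.convexHull(np.array(P,np.float32))); return (mo['m10']/mo['m00']-uc)**2+(mo['m01']/mo['m00']-vc)**2
print(minimize(cost,atz(c,uc,vc,.015)[:2],method='Nelder-Mead',options=dict(xatol=1e-6,fatol=1e-6)).x)
print('tip', atz(cs['side'],246.7,271.2,.102),atz(cs['top'],207.6,182.9,.102))
o1,d1=ray(cs['side'],246.7,271.2);o2,d2=ray(cs['top'],207.6,182.9)
A=np.stack([d1,-d2],1);s=np.linalg.lstsq(A,o2-o1,rcond=None)[0];print(o1+s[0]*d1,o2+s[1]*d2)
Rm=R.from_quat(get_state()['tool_rot']).as_matrix();print(np.round(Rm,3))
E
```

```text
[ 0.47646669 -0.36655946]
tip [0.54172565 0.09227379 0.102     ] [0.54309046 0.08818212 0.102     ]
[0.54235171 0.08882802 0.09815944] [0.54372118 0.08881267 0.09839645]
[[-0.911  0.413  0.   ]
 [ 0.413  0.911  0.   ]
 [-0.     0.    -1.   ]]
```

Emit:
{"op": "play_rows", "data": {"rows": [[30,-41,0,0,0,0,-1],[60,-80,0,0,0,0,-1],[90,-120,0,0,0,0,-1],[120,-160,0,0,0,0,-1],[150,-200,0,0,0,0,-1],[180,-240,0,0,0,0,-1],[205,-280,0,0,0,0,-1],[230,-320,0,0,0,0,-1],[250,-355,0,0,0,0,-1],[270,-390,0,0,0,0,-1]]}}

```text
t: 2.23
ee_pos: [0.4887, 0.2044, 0.2315]
tool_rot: [0.211, 0.977, 0.0, 0.0]
wrist_force: [0.7, 0.6, -0.3]
opening: 0.996
```

Emit:
{"op": "play_rows", "data": {"rows": [[10,-30,0,0,0,0,-1],[25,-67,0,0,0,0,-1],[25,-67,0,0,0,0,-1],[25,-67,0,0,0,0,-1],[25,-67,0,0,0,0,-1]]}}

```text
t: 2.65
ee_pos: [0.5128, 0.1392, 0.2314]
tool_rot: [0.212, 0.977, 0.0, -0.0]
wrist_force: [-0.3, -0.3, 0.3]
opening: 0.998
```

```bash
python3 - <<'E'
from h import *
c=camera('wrist');save('w1',c['frame']);s=get_state();print(s['t'],s['joints'],s['ee_pos'],s['wrist_force'])
np.save('Tw1.npy',c['T'])
for p in [[.5425,.089,.102],[.5425,.089,.052]]: print(proj(c,p,True))
E
```

```text
2.7 [ 1.97957422e-02 -1.05552118e-01 -1.12133455e-01  1.56422035e+00
  3.49394622e-04  4.45117476e-01] [0.5126005  0.13988002 0.23139992] [-0.33659221  0.12795779  0.21869882]
[241.5497646  249.90863212]
[246.57647654 230.9529849 ]
```

View pics/w1.png

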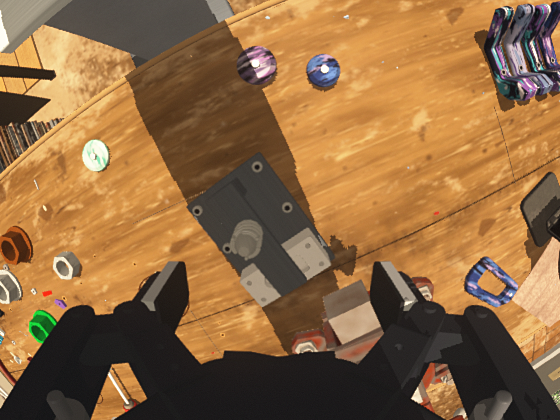

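```bash
python3 - <<'E'
import cv2
a=cv2.imread('pics/w1.png')
cv2.imwrite('pics/w1c.png',cv2.resize(a[205:275,210:280],None,fx=8,fy=8,interpolation=cv2.INTER_CUBIC))
E
```

```text
(no output)
```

View pics/w1c.png

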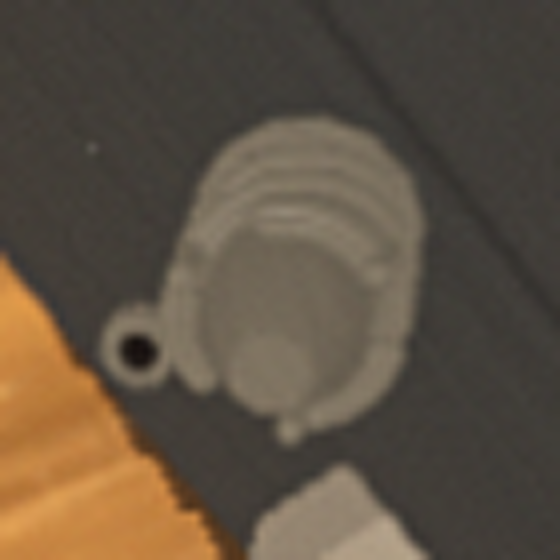

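```bash
python3 - <<'E'
from h import *
c=camera('wrist'); 
p=atz(c,243.5,251.25,.102,True);print(p)
img=cv2.resize(c['frame'][205:275,210:280],None,fx=8,fy=8,interpolation=cv2.INTER_CUBIC)
for d in range(0,360,15):
    a=np.radians(d);q=proj(c,[p[0]+.0155*np.cos(a),p[1]+.0155*np.sin(a),.0859],True)
    u=((q-[210,205])*8).astype(int); cv2.circle(img,tuple(int(x) for x in u),2,(255,0,0),-1)
    q=proj(c,[p[0]+.022*np.cos(a),p[1]+.022*np.sin(a),.0859],True);u=((q-[210,205])*8).astype(int)
    if d%30==0: cv2.putText(img,str(d),(int(u[0])-10,int(u[1])),0,.5,(255,255,0),1)
save('w1o',img)
E
```

```text
[0.54435657 0.09067368 0.102     ]
```

View pics/w1o.png

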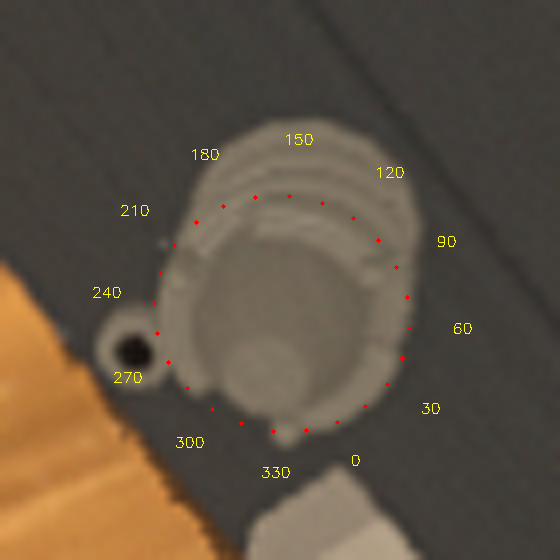

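Emit:
{"op": "play_rows", "data": {"rows": [[0,-40,0,0,0,0,-1],[0,-80,0,0,0,0,-1],[0,-120,0,0,0,0,-1],[-5,-160,-5,0,0,0,-1],[-10,-200,-10,0,0,0,-1],[-15,-240,-15,0,0,0,-1],[-20,-280,-20,0,0,0,-1],[-25,-320,-25,0,0,0,-1],[-30,-360,-30,0,0,0,-1],[-30,-400,-30,0,0,0,-1]]}}

```text
t: 3.58
ee_pos: [0.4822, -0.2611, 0.2006]
tool_rot: [0.21, 0.978, 0.0, -0.0]
wrist_force: [0.9, 0.7, -0.2]
opening: 1.001
```

Emit:
{"op": "play_rows", "data": {"rows": [[-5,-40,-10,0,0,0,-1],[-5,-80,-20,0,0,0,-1],[-5,-108,-30,0,0,0,-1],[-5,-108,-30,0,0,0,-1],[-5,-108,-30,0,0,0,-1]]}}

```text
t: 4.0
ee_pos: [0.4778, -0.3684, 0.1702]
tool_rot: [0.211, 0.977, 0.001, -0.001]
wrist_force: [-0.4, 0.5, 0.3]
opening: 1.005
```

```bash
python3 - <<'E'
from h import *
c=camera('wrist');save('w2',c['frame']);s=get_state();print(s['t'],s['joints'],s['ee_pos'],s['wrist_force'])
o=outline_of('wrist','flange_nut');print([(d['score'],d['extent']) for d in o]);print(proj(c,[.477,-.368,.03],True),proj(c,[.477,-.368,.0],True))
E
```

```text
4.05 [-8.72096653e-01  1.11680683e-01 -3.80569605e-03  1.45645596e+00
  3.90047639e-04 -4.47202673e-01] [ 0.47826267 -0.36764487  0.1710638 ] [-0.16687511 -0.04614686  0.41949199]
[(0.81, [340.0, 109.0, 66.8, 63.7]), (0.77, [276.9, 192.8, 61.9, 65.2]), (0.58, [340.1, 260.0, 61.1, 59.2])]
[277.901602   195.61087271] [277.95041023 188.2124114 ]
```

View pics/w2.png

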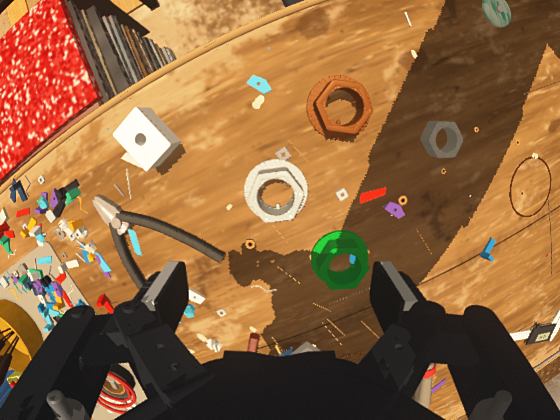

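```bash
python3 - <<'E'
from h import *
c=camera('wrist')
img=cv2.resize(c['frame'][150:240,230:330],None,fx=7,fy=7,interpolation=cv2.INTER_CUBIC)
save('w2c',img)
p=[.477,-.3675]
for r,z,col in[(.031,.0,(255,0,0))]:
  for d in range(0,360,10):
    a=np.radians(d);u=(proj(c,[p[0]+r*np.cos(a),p[1]+r*np.sin(a),z],True)-[230,150])*7; cv2.circle(img,(int(u[0]),int(u[1])),2,col,-1)
    if d%30==0:
        u=(proj(c,[p[0]+.04*np.cos(a),p[1]+.04*np.sin(a),.03],True)-[230,150])*7;cv2.putText(img,str(d),(int(u[0])-10,int(u[1])),0,.5,(0,0,255),1)
        # 
save('w2o',img)
for n,u in [('green',(340,260)),('brown',(340,109))]:
    q=atz(c,*u,.012,True)[:2]-p; print(n,q,np.hypot(*q),np.degrees(np.arctan2(q[1],q[0])))
np.save('f2.npy',c['frame']);np.save('T2.npy',c['T'])
E
```

```text
green [0.09479969 0.02891602] 0.09911163875800465 16.962872741205214
brown [-0.04693239  0.08520784] 0.09727807759473683 118.84592693706796
```

View pics/w2c.png

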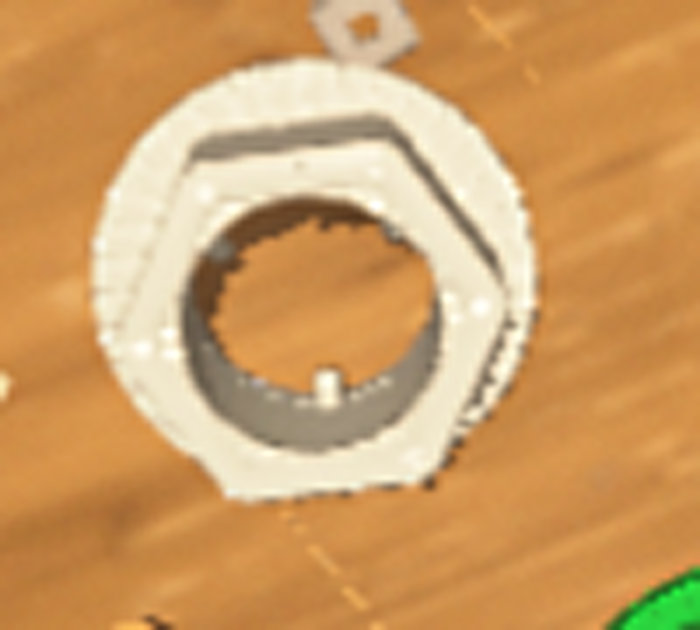

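View pics/w2o.png

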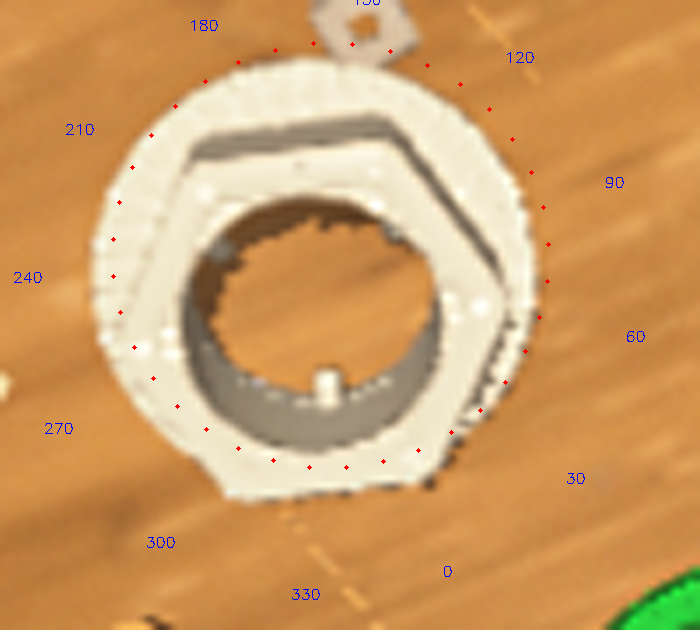

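```bash
python3 - <<'E'
from h import *
from scipy.optimize import least_squares
c=dict(fovy=65.70646984690485,cx=278.88156179343304,cy=208.64548630057263,T=np.load('T2.npy'))
pts=np.array([(193,160),(393,140),(505,292),(430,480),(228,498),(120,340)])/7+[230,150]
W=np.array([atz(c,*p,.03,True)[:2] for p in pts])
print(np.round(W,4))
for z in (.03,):
  def f(x): 
    a=x[2]-np.arange(6)*np.pi/3
    return (W-np.stack([x[0]+.02656*np.cos(a),x[1]+.02656*np.sin(a)],1)).ravel()
  x0=[*W.mean(0),np.arctan2(*(W[0]-W.mean(0))[::-1])]
  r=least_squares(f,x0);print(r.x,np.degrees(r.x[2]),np.round(r.fun*1000,1))
lug=atz(c,230+327/7,150+390/7,.007,True)[:2];d=lug-r.x[:2];print(lug,np.hypot(*d),np.degrees(np.arctan2(d[1],d[0])))
# skirt
u=np.array([(93,280),(535,280),(310,58),(530,200),(110,200)])/7+[230,150]
S=np.array([atz(c,*p,.005,True)[:2] for p in u]); g=least_squares(lambda x:np.hypot(*(S-x).T)-.031,r.x[:2]);print(g.x,g.fun)
E
```

```text
[[ 0.4517 -0.3751]
 [ 0.4599 -0.3509]
 [ 0.4839 -0.3458]
 [ 0.5033 -0.3649]
 [ 0.4946 -0.3902]
 [ 0.4692 -0.3939]]
[ 0.47710823 -0.37014429 -2.93396563] -168.10384771025238 [ 0.6  0.5  0.5 -0.5 -1.4 -0.9  0.2 -0.2 -0.2 -0.3  0.4  1.5]
[ 0.49242052 -0.37501053] 0.01606694027085386 -17.630238811542444
[ 0.47732726 -0.36977284] [ 0.00042738 -0.00038601 -0.00015478  0.00065764 -0.00020623]
```

Emit:
{"op": "play_rows", "data": {"rows": [[0,0,0,0,0,-0.11,-1],[-1,-1,-20,0,0,-0.22,-1],[-1,-2,-50,0,0,-0.33,-1],[-1,-2,-80,0,0,-0.414,-1],[-1,-2,-100,0,0,-0.414,-1],[-1,-2,-100,0,0,-0.414,-1],[-1,-2,-100,0,0,-0.414,-1]]}}

```text
t: 4.73
ee_pos: [0.4771, -0.3692, 0.0716]
tool_rot: [0.407, 0.914, 0.0, -0.0]
wrist_force: [-0.4, 0.4, 1.2]
opening: 1.0
```

```bash
cat > st.py <<'E'
from h import *
from scipy.spatial.transform import Rotation as R
s=get_state();m=R.from_quat(s['tool_rot']).as_matrix()
print('t',s['t'],'pos',np.round(s['ee_pos']*1000,2),'jaw',round(np.degrees(np.arctan2(m[1,1],m[0,1])),2),'z',np.round(m[:,2],4),'F',np.round(s['wrist_force'],1),'M',np.round(s['wrist_torque'],2),'op',round(s['opening'],3),'j6',round(s['joints'][5],2))
E
python3 st.py; python3 - <<'E'
from h import *
c=camera('wrist');save('w3',c['frame']);
E
```

```text
t 4.7333 pos [ 477.06 -369.23   71.57] jaw 42.01 z [-5.e-04  9.e-04 -1.e+00] F [-0.4  0.4  1.2] M [ 0.01 -0.02 -0.02] op 1.0 j6 -0.04
```

View pics/w3.png

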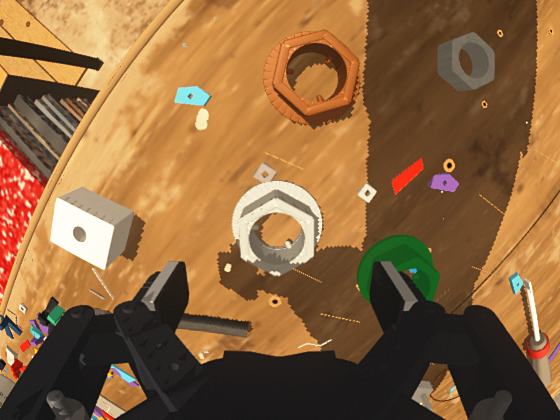

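```bash
python3 - <<'E'
from h import *
from scipy.optimize import least_squares
c=camera('wrist')
for n,pts in {'green':[(357,275),(439,278),(398,236)],'steel':[(232,228),(323,228),(277,181)]}.items():
    S=np.array([atz(c,*p,.004,True)[:2] for p in pts]); g=least_squares(lambda x:np.hypot(*(S-x).T)-.031,S.mean(0)); print(n,g.x,g.fun)
    q=g.x-[.4772,-.37];print(np.hypot(*q),np.degrees(np.arctan2(q[1],q[0])))
save('w3c',cv2.resize(c['frame'][170:290,220:340],None,fx=6,fy=6))
pts=None
E
```

```text
green [ 0.57688175 -0.33807673] [0.00486509 0.00517031 0.00097421]
0.1046687472657277 17.75776254330425
steel [ 0.47886558 -0.3721711 ] [0.00090568 0.0009068  0.00012658]
0.002736390606655953 -52.50595753614813
```

View pics/w3c.png

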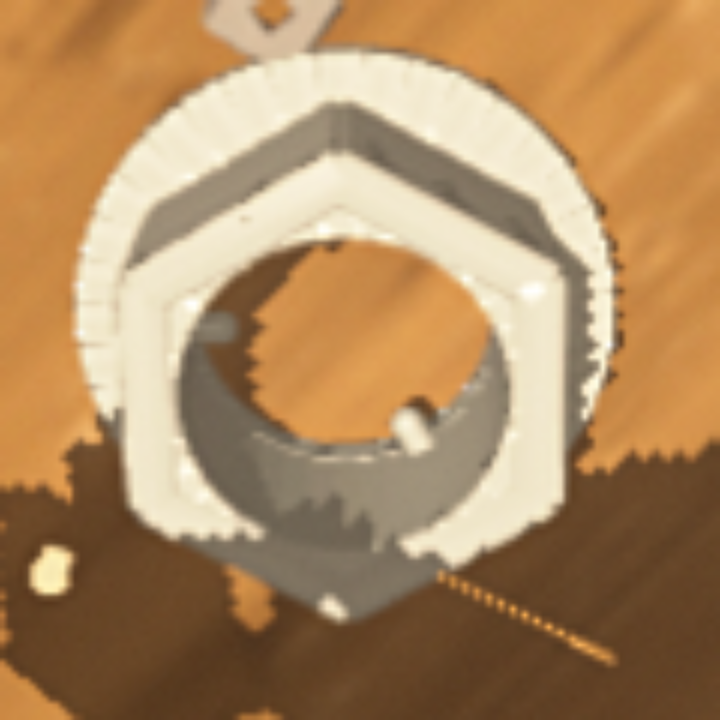

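```bash
python3 - <<'E'
from h import *
from scipy.optimize import least_squares
c=camera('wrist')
W=np.array([atz(c,220+u/6,170+v/6,.03,True)[:2] for u,v in [(123,275),(340,153),(565,275),(563,505),(345,620),(126,510)]])
def f(x):
    a=x[2]-np.arange(6)*np.pi/3
    return (W-np.stack([x[0]+.02656*np.cos(a),x[1]+.02656*np.sin(a)],1)).ravel()
r=least_squares(f,[*W.mean(0),np.arctan2(*(W[0]-W.mean(0))[::-1])]);print(r.x,np.degrees(r.x[2])+30,np.round(r.fun*1000,1))
print(get_state()['ee_pos'],get_state()['t'])
E
```

```text
[ 0.47796516 -0.37158085 -2.92627584] -137.66325504989103 [ 0.6  0.4  0.4 -0.7 -0.1 -0.6 -0.4  0.5 -0.3  0.3 -0.3  0.1]
[ 0.47810726 -0.37139055  0.07399593] 4.8833
```

```bash
for i in 1 2 3; do python3 st.py; python3 -c "from h import *;camera('top')"; done; python3 st.py
```

```text
t 4.8833 pos [ 478.11 -371.39   74.  ] jaw 41.95 z [ 0.0024 -0.0027 -1.    ] F [-0.3  0.1  0. ] M [-0.04 -0.06  0.03] op 1.002 j6 -0.04
t 4.9333 pos [ 477.97 -371.52   73.81] jaw 41.93 z [ 0.0023 -0.0026 -1.    ] F [ 0.5  0.6 -0.3] M [-0.   -0.04 -0.06] op 0.999 j6 -0.04
t 4.9833 pos [ 477.8  -371.5    73.46] jaw 41.92 z [ 0.0021 -0.0023 -1.    ] F [-0.6  0.1  0.8] M [ 0.02 -0.02  0.03] op 1.002 j6 -0.04
t 5.0333 pos [ 477.59 -371.39   73.03] jaw 41.91 z [ 0.0016 -0.0018 -1.    ] F [-0.1  0.7 -0.3] M [ 0.01  0.02 -0.03] op 0.998 j6 -0.04
```

Emit:
{"op": "play_rows", "data": {"rows": [[0,0,0,0,0,0,-1],[0,0,0,0,0,0,-1],[0,0,0,0,0,0,-1],[0,0,0,0,0,0,-1],[0,0,0,0,0,0,-1],[0,0,0,0,0,0,-1]]}}

```text
t: 5.53
ee_pos: [0.4768, -0.3708, 0.0713]
tool_rot: [0.408, 0.913, 0.0, -0.0]
wrist_force: [-0.3, 0.4, 0.0]
opening: 1.001
```

```bash
python3 st.py
```

```text
t 5.5333 pos [ 476.81 -370.76   71.27] jaw 41.88 z [-0.e+00  1.e-04 -1.e+00] F [-0.3  0.4  0. ] M [-0.02  0.01 -0.01] op 1.001 j6 -0.04
```

Settled. Descending to just above the skirt, jaw axis across the flats.

Emit:
{"op": "play_rows", "data": {"rows": [[0.5,0,-12,0,0,0,-1],[0.5,0,-24,0,0,0,-1],[0.5,0,-36,0,0,0,-1],[0.5,0,-46,0,0,0,-1],[0.5,0,-54,0,0,0,-1],[0.5,0,-60,0,0,0,-1],[0.5,0,-63,0,0,0,-1],[0.5,0,-63,0,0,0,-1],[0.5,0,-63,0,0,0,-1],[0.5,0,-63,0,0,0,-1]]}}

```text
t: 6.37
ee_pos: [0.4777, -0.3711, 0.009]
tool_rot: [0.408, 0.913, -0.0, 0.001]
wrist_force: [-0.0, -0.1, 0.2]
opening: 1.007
```

```bash
python3 st.py; python3 - <<'E'
from h import *
c=camera('wrist');save('w4',c['frame']);
E
```

```text
t 6.3667 pos [ 477.72 -371.13    9.01] jaw 41.89 z [ 8.e-04 -7.e-04 -1.e+00] F [-0.  -0.1  0.2] M [ 0.04  0.02 -0.06] op 1.007 j6 -0.04
```

View pics/w4.png

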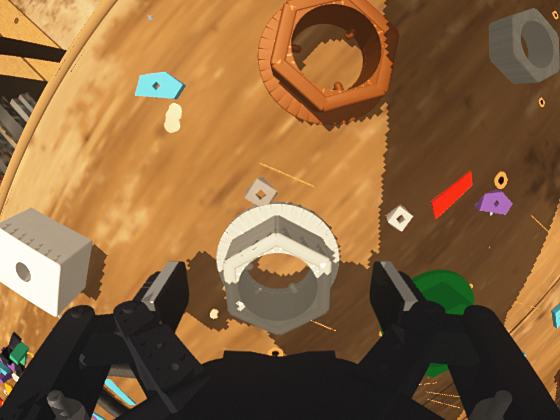

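Emit:
{"op": "play_rows", "data": {"rows": [[0,0,0,0,0,0,1],[0,0,0,0,0,0,1],[0,0,0,0,0,0,1],[0,0,0,0,0,0,1],[0,0,0,0,0,0,1],[0,0,0,0,0,0,1],[0,0,0,0,0,0,1],[0,0,0,0,0,0,1]], "squeeze": 50}}

```text
t: 7.08
ee_pos: [0.4776, -0.371, 0.0088]
tool_rot: [0.408, 0.913, -0.0, 0.0]
wrist_force: [-0.7, 0.5, 5.5]
opening: 0.528
```

```bash
python3 st.py; python3 - <<'E'
from h import *
c=camera('wrist');save('w5',c['frame']);
E
```

```text
t 7.0833 pos [ 477.65 -370.99    8.83] jaw 41.89 z [ 7.e-04 -5.e-04 -1.e+00] F [-0.7  0.5  5.5] M [ 0.19 -0.09  0.03] op 0.528 j6 -0.04
```

View pics/w5.png

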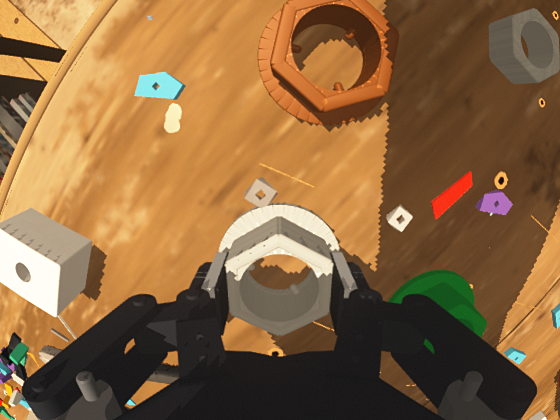

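Emit:
{"op": "play_rows", "data": {"rows": [[0,0,3,0,0,0,1],[0,0,10,0,0,0,1],[0,0,30,0,0,0,1],[0,0,60,0,0,0,1],[0,0,90,0,0,0,1],[0,0,120,0,0,0,1],[5,15,140,0,0,0,1],[10,40,155,0,0,0,1],[15,70,160,0,0,0.06,1],[20,100,160,0,0,0.12,1]]}}

```text
t: 7.97
ee_pos: [0.4979, -0.2705, 0.1705]
tool_rot: [0.351, 0.936, -0.0, 0.001]
wrist_force: [0.1, 0.3, -2.0]
opening: 0.526
```

```bash
python3 st.py
```

```text
t 7.9667 pos [ 497.87 -270.51  170.54] jaw 48.84 z [ 0.002  -0.0017 -1.    ] F [ 0.1  0.3 -2. ] M [ 0.03 -0.04 -0.01] op 0.526 j6 -0.01
```

Emit:
{"op": "play_rows", "data": {"rows": [[5,36,0,0,0,0.05,1],[10,72,0,0,0,0.1,1],[15,108,0,0,0,0.15,1],[20,144,0,0,0,0.2,1],[25,180,0,0,0,0.25,1],[30,216,0,0,0,0.3,1],[35,252,0,0,0,0.35,1],[40,288,0,0,0,0.4,1],[43,320,0,0,0,0.45,1],[45,345,0,0,0,0.455,1]]}}

```text
t: 8.8
ee_pos: [0.542, 0.0768, 0.1685]
tool_rot: [0.13, 0.992, 0.0, -0.0]
wrist_force: [1.0, -0.5, -2.3]
opening: 0.525
```

Emit:
{"op": "play_rows", "data": {"rows": [[1,10,0,0,0,0,1],[1,15,0,0,0,0,1],[1,15,0,0,0,0,1],[1,15,0,0,0,0,1],[1,15,0,0,0,0,1],[1,15,0,0,0,0,1],[1,15,0,0,0,0,1],[1,15,0,0,0,0,1],[1,15,0,0,0,0,1],[1,15,0,0,0,0,1]]}}

```text
t: 9.63
ee_pos: [0.5434, 0.089, 0.1684]
tool_rot: [0.132, 0.991, 0.0, 0.0]
wrist_force: [-0.4, -1.2, -1.6]
opening: 0.53
```

```bash
python3 st.py;  python3 - <<'E'
from h import *
for n in ['wrist','side','top']:
    c=camera(n);save(n+'6',c['frame'])
    if n!='wrist':
        o=outline_of(n,'flange_nut');print(n,[(round(float(d['score']),2),np.round(d['extent']).tolist()) for d in o])
        print(proj(c,[.5437,.09,.102]),proj(c,[.5437,.09,.15]))
a=cv2.imread('pics/side6.png');cv2.imwrite('pics/s6.png',cv2.resize(a[200:350,170:320],None,fx=4,fy=4,interpolation=cv2.INTER_CUBIC))
E
```

```text
t 9.6333 pos [543.39  89.04 168.36] jaw 74.81 z [ 1.e-04  1.e-04 -1.e+00] F [-0.4 -1.2 -1.6] M [ 0.03  0.   -0.03] op 0.53 j6 0.19
side [(0.63, [245.0, 250.0, 37.0, 30.0]), (0.63, [313.0, 188.0, 26.0, 22.0]), (0.61, [266.0, 172.0, 6.0, 23.0])]
[245.82138978 270.27977959] [244.3256279  252.93051559]
top [(0.93, [397.0, 181.0, 24.0, 25.0]), (0.66, [371.0, 243.0, 29.0, 29.0]), (0.62, [202.0, 190.0, 20.0, 8.0]), (0.5, [214.0, 183.0, 51.0, 74.0])]
[206.7616759  182.60022693] [202.75651525 178.41532284]
```

View pics/wrist6.png

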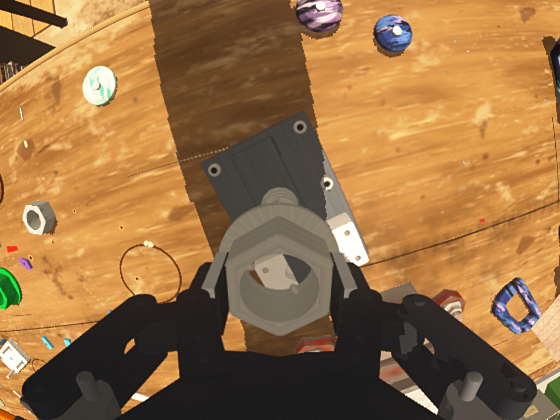

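View pics/s6.png

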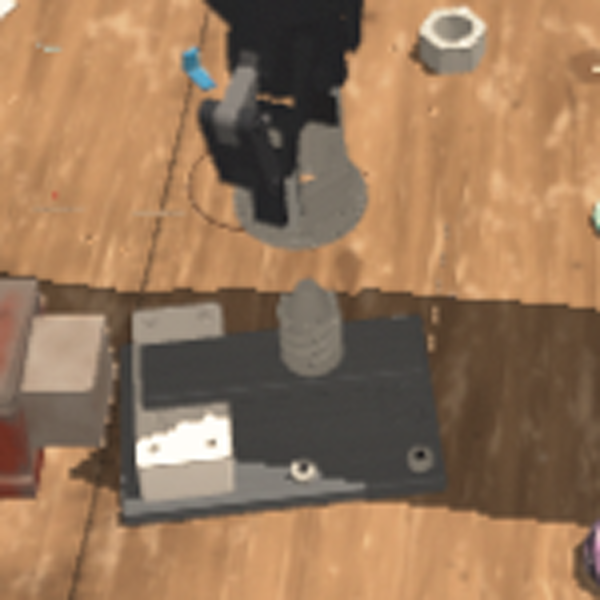

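Emit:
{"op": "play_rows", "data": {"rows": [[0.5,1,-10,0,0,0,1],[0.5,1,-22,0,0,0,1],[0.5,1,-34,0,0,0,1],[0.5,1,-44,0,0,0,1],[0.5,1,-52,0,0,0,1],[0.5,1,-57,0,0,0,1],[0.5,1,-60,0,0,0,1],[0.5,1,-62,0,0,0,1],[0.5,1,-62,0,0,0,1],[0.5,1,-62,0,0,0,1]]}}

```text
t: 10.72
ee_pos: [0.5441, 0.0902, 0.1068]
tool_rot: [0.132, 0.991, 0.0, 0.0]
wrist_force: [0.2, 0.9, -1.4]
opening: 0.525
```

```bash
python3 st.py;  python3 - <<'E'
from h import *
c=camera('wrist');save('w7',cv2.resize(c['frame'][160:360,200:360],None,fx=3.5,fy=3.5,interpolation=cv2.INTER_CUBIC))
c=camera('side');save('s7',cv2.resize(c['frame'][220:330,190:300],None,fx=5,fy=5,interpolation=cv2.INTER_CUBIC))
E
```

```text
t 10.7167 pos [544.14  90.22 106.77] jaw 74.83 z [ 7.e-04  0.e+00 -1.e+00] F [ 0.2  0.9 -1.4] M [ 0.01 -0.02  0.03] op 0.525 j6 0.19
```

View pics/w7.png

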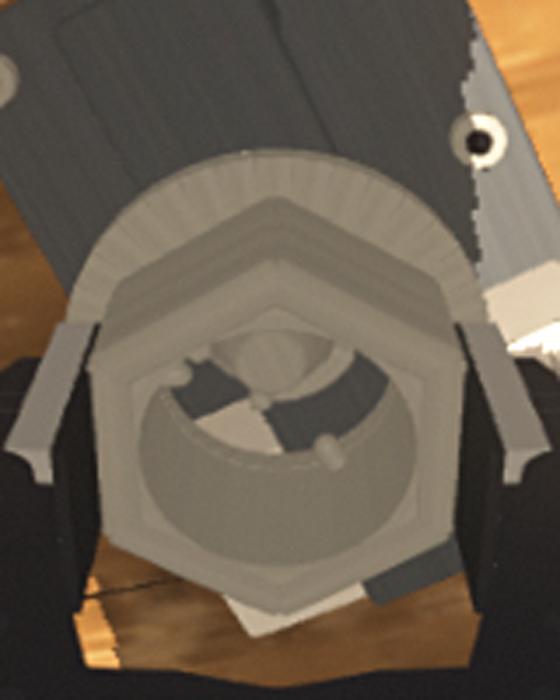

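View pics/s7.png

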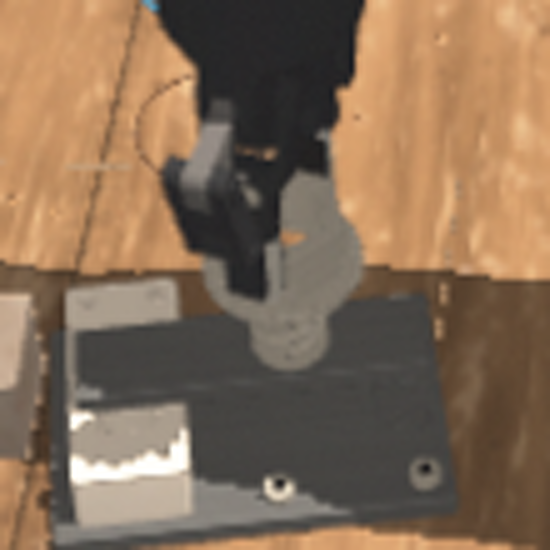

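```bash
python3 st.py; python3 - <<'E'
from h import *
from scipy.optimize import least_squares
c=camera('wrist');s=get_state();zt=s['ee_pos'][2]-.0088+.03
W=np.array([atz(c,200+u/3.5,160+v/3.5,zt,True)[:2] for u,v in [(277,262),(462,362),(455,535),(280,612),(105,535),(92,358)]])
def f(x):
    a=x[2]-np.arange(6)*np.pi/3
    return (W-np.stack([x[0]+.02656*np.cos(a),x[1]+.02656*np.sin(a)],1)).ravel()
r=least_squares(f,[*W.mean(0),np.arctan2(*(W[0]-W.mean(0))[::-1])]);print('nut',r.x[:2],np.degrees(r.x[2])+30,np.round(r.fun*1000,1))
t=atz(c,277.1,263.4,.102,True);print('tip',t,s['ee_pos'])
# lugs angles and stop bump
for n,(u,v),z in [('lugR',(318,440),zt-.023),('lugL',(190,370),zt-.023),('bump',(262,402),.0885)]:
    q=atz(c,200+u/3.5,160+v/3.5,z,True)[:2]; d=q-(r.x[:2] if n[0]=='l' else t[:2]); print(n,np.hypot(*d),np.degrees(np.arctan2(d[1],d[0])))
E
```

```text
t 10.8167 pos [544.26  90.23 106.93] jaw 74.83 z [ 0.001  0.    -1.   ] F [ 1.   0.8 -1.2] M [-0.01  0.02  0.01] op 0.525 j6 0.19
nut [0.5448556  0.09121443] 194.95664923525834 [ 0.9 -0.4  0.5 -1.1 -0.3  0.  -1.1  0.5 -0.3  0.5  0.3  0.5]
tip [0.54463273 0.09001555 0.102     ] [0.54423237 0.09021001 0.10688993]
lugR 0.01283002722373656 11.806664953367395
lugL 0.0125655089777784 -105.49947265080691
bump 0.013930862300976838 -20.720463474610472
```

Emit:
{"op": "play_rows", "data": {"rows": [[0,-0.8,-2,0,0,0,1],[0,-0.8,-5,0,0,0,1],[0,-0.8,-8,0,0,0,1],[0,-0.8,-10,0,0,0,1],[0,-0.8,-12,0,0,0,1],[0,-0.8,-13,0,0,0,1],[0,-0.8,-13,0,0,0,1],[0,-0.8,-13,0,0,0,1],[0,-0.8,-13,0,0,0,1]]}}

```text
t: 11.62
ee_pos: [0.544, 0.0895, 0.0935]
tool_rot: [0.132, 0.991, 0.0, 0.0]
wrist_force: [0.3, 0.4, -1.8]
opening: 0.527
```

```bash
python3 st.py
```

```text
t 11.6167 pos [543.95  89.46  93.47] jaw 74.83 z [ 3.e-04  0.e+00 -1.e+00] F [ 0.3  0.4 -1.8] M [-0.01  0.01 -0.01] op 0.527 j6 0.19
```

Emit:
{"op": "play_rows", "data": {"rows": [[0,0,-0.5,0,0,0,1],[0,0,-1,0,0,0,1],[0,0,-1.5,0,0,0,1],[0,0,-2,0,0,0,1],[0,0,-2.5,0,0,0,1],[0,0,-2.5,0,0,0,1]]}}

```text
t: 12.12
ee_pos: [0.5438, 0.0895, 0.0907]
tool_rot: [0.132, 0.991, 0.0, -0.0]
wrist_force: [0.2, -0.1, -1.5]
opening: 0.527
```

Emit:
{"op": "play_rows", "data": {"rows": [[0,0,-0.4,0,0,0,1],[0,0,-0.8,0,0,0,1],[0,0,-1.2,0,0,0,1],[0,0,-1.2,0,0,0,1],[0,0,-1.2,0,0,0,1]]}}

```text
t: 12.53
ee_pos: [0.5438, 0.0894, 0.0896]
tool_rot: [0.132, 0.991, 0.0, -0.0]
wrist_force: [-0.3, -0.3, -1.5]
opening: 0.529
```

```bash
python3 st.py
```

```text
t 12.5333 pos [543.83  89.45  89.58] jaw 74.83 z [-1.e-04  1.e-04 -1.e+00] F [-0.3 -0.3 -1.5] M [-0.01  0.02  0.01] op 0.529 j6 0.19
```

Emit:
{"op": "play_rows", "data": {"rows": [[0,0,-0.4,0,0,0,1],[0,0,-0.8,0,0,0,1],[0,0,-0.8,0,0,0,1],[0,0,-0.8,0,0,0,1]]}}

```text
t: 12.87
ee_pos: [0.544, 0.0894, 0.0892]
tool_rot: [0.132, 0.991, 0.0, 0.0]
wrist_force: [-1.4, 0.7, 1.9]
opening: 0.526
```

Emit:
{"op": "play_rows", "data": {"rows": [[0,0,-0.4,0,0,0,1],[0,0,-0.8,0,0,0,1],[0,0,-0.8,0,0,0,1],[0,0,-0.8,0,0,0,1]]}}

```text
t: 13.2
ee_pos: [0.5441, 0.0895, 0.0889]
tool_rot: [0.132, 0.991, 0.0, 0.0]
wrist_force: [-3.6, 0.5, 7.9]
opening: 0.527
```

Emit:
{"op": "play_rows", "data": {"rows": [[0,0,0,0,0,0.05,1],[0,0,0,0,0,0.1,1],[0,0,0,0,0,0.15,1],[0,0,0,0,0,0.2,1],[0,0,0,0,0,0.25,1],[0,0,0,0,0,0.3,1]]}}

```text
t: 13.7
ee_pos: [0.5446, 0.0896, 0.0889]
tool_rot: [-0.019, 1.0, 0.0, 0.001]
wrist_force: [-0.6, 2.0, 5.4]
opening: 0.524
```

Emit:
{"op": "play_rows", "data": {"rows": [[0,0,0,0,0,0.05,1],[0,0,0,0,0,0.1,1],[0,0,0,0,0,0.15,1],[0,0,0,0,0,0.2,1]]}}

```text
t: 14.03
ee_pos: [0.5447, 0.0897, 0.0889]
tool_rot: [-0.119, 0.993, 0.0, 0.001]
wrist_force: [0.2, 3.0, 4.1]
opening: 0.526
```

```bash
python3 st.py
```

```text
t 14.0333 pos [544.69  89.73  88.92] jaw 103.62 z [ 2.e-03  7.e-04 -1.e+00] F [0.2 3.  4.1] M [ 0.51 -0.15 -0.01] op 0.526 j6 -0.31
```

Emit:
{"op": "play_rows", "data": {"rows": [[0,0,-0.2,0,0,0.05,1],[0,0,-0.2,0,0,0.1,1],[0,0,-0.2,0,0,0.15,1],[0,0,-0.2,0,0,0.15,1]]}}

```text
t: 14.37
ee_pos: [0.5442, 0.0894, 0.0881]
tool_rot: [-0.193, 0.981, -0.0, 0.0]
wrist_force: [-1.0, 0.1, 3.2]
opening: 0.526
```

Emit:
{"op": "play_rows", "data": {"rows": [[0,0,0,0,0,0.05,1],[0,0,0,0,0,0.1,1],[0,0,0,0,0,0.15,1],[0,0,0,0,0,0.15,1]]}}

```text
t: 14.7
ee_pos: [0.5436, 0.0894, 0.0874]
tool_rot: [-0.265, 0.964, 0.0, -0.0]
wrist_force: [0.1, -0.4, -1.8]
opening: 0.526
```

```bash
python3 st.py
```

```text
t 14.7 pos [543.6   89.43  87.37] jaw 120.7 z [-7.e-04  1.e-04 -1.e+00] F [ 0.1 -0.4 -1.8] M [-0.    0.08  0.02] op 0.526 j6 -0.61
```

Contact is lost (Fz is back to the nut's weight), so the lugs are over the gaps. I'll follow the drop down gently.

Emit:
{"op": "play_rows", "data": {"rows": [[0,0,-0.5,0,0,0,1],[0,0,-1,0,0,0,1],[0,0,-1.5,0,0,0,1],[0,0,-2,0,0,0,1],[0,0,-2.5,0,0,0,1],[0,0,-2.5,0,0,0,1]]}}

```text
t: 15.2
ee_pos: [0.5438, 0.0895, 0.0852]
tool_rot: [-0.264, 0.964, 0.0, -0.0]
wrist_force: [-1.1, 0.9, -2.0]
opening: 0.525
```

Emit:
{"op": "play_rows", "data": {"rows": [[0,0,-0.4,0,0,0,1],[0,0,-0.8,0,0,0,1],[0,0,-1.2,0,0,0,1],[0,0,-1.2,0,0,0,1]]}}

```text
t: 15.53
ee_pos: [0.5438, 0.0895, 0.084]
tool_rot: [-0.264, 0.964, 0.0, -0.0]
wrist_force: [-0.3, 0.6, -0.7]
opening: 0.53
```

```bash
python3 st.py
```

```text
t 15.5333 pos [543.84  89.48  84.05] jaw 120.66 z [-1.e-04  1.e-04 -1.e+00] F [-0.3  0.6 -0.7] M [-0.03 -0.05  0.03] op 0.53 j6 -0.61
```

Emit:
{"op": "play_rows", "data": {"rows": [[0,0,-0.4,0,0,0,1],[0,0,-0.6,0,0,0,1],[0,0,-0.6,0,0,0,1],[0,0,-0.6,0,0,0,1]]}}

```text
t: 15.87
ee_pos: [0.5439, 0.0895, 0.0835]
tool_rot: [-0.264, 0.964, 0.0, 0.0]
wrist_force: [-0.0, -0.4, -1.5]
opening: 0.527
```

```bash
python3 st.py
```

```text
t 15.8667 pos [543.88  89.47  83.54] jaw 120.66 z [ 0.e+00  1.e-04 -1.e+00] F [-0.  -0.4 -1.5] M [-0.03 -0.01  0.02] op 0.527 j6 -0.61
```

Emit:
{"op": "play_rows", "data": {"rows": [[0,0,-0.4,0,0,0,1],[0,0,-0.6,0,0,0,1],[0,0,-0.6,0,0,0,1],[0,0,-0.6,0,0,0,1]]}}

```text
t: 16.2
ee_pos: [0.5438, 0.0895, 0.0829]
tool_rot: [-0.264, 0.964, 0.0, -0.0]
wrist_force: [-0.9, -0.1, -0.1]
opening: 0.523
```

Emit:
{"op": "play_rows", "data": {"rows": [[0,0,-0.3,0,0,0,1],[0,0,-0.6,0,0,0,1],[0,0,-0.6,0,0,0,1],[0,0,-0.6,0,0,0,1]]}}

```text
t: 16.53
ee_pos: [0.5438, 0.0895, 0.0823]
tool_rot: [-0.264, 0.964, 0.0, -0.0]
wrist_force: [1.1, 0.1, -2.1]
opening: 0.524
```

```bash
python3 st.py
```

```text
t 16.5333 pos [543.85  89.46  82.3 ] jaw 120.66 z [-1.e-04  1.e-04 -1.e+00] F [ 1.1  0.1 -2.1] M [ 0.    0.02 -0.05] op 0.524 j6 -0.61
```

Emit:
{"op": "play_rows", "data": {"rows": [[0,0,-0.3,0,0,0,1],[0,0,-0.6,0,0,0,1],[0,0,-0.6,0,0,0,1],[0,0,-0.6,0,0,0,1]]}}

```text
t: 16.87
ee_pos: [0.544, 0.0895, 0.0819]
tool_rot: [-0.264, 0.964, 0.0, 0.0]
wrist_force: [-0.1, 0.2, -0.8]
opening: 0.529
```

Emit:
{"op": "play_rows", "data": {"rows": [[0,0,-0.3,0,0,0,1],[0,0,-0.6,0,0,0,1],[0,0,-0.6,0,0,0,1],[0,0,-0.6,0,0,0,1]]}}

```text
t: 17.2
ee_pos: [0.5441, 0.0895, 0.0815]
tool_rot: [-0.264, 0.964, -0.0, 0.0]
wrist_force: [-1.8, 1.3, 4.9]
opening: 0.524
```

```bash
python3 st.py
```

```text
t 17.2 pos [544.06  89.45  81.53] jaw 120.67 z [ 5.e-04  1.e-04 -1.e+00] F [-1.8  1.3  4.9] M [0.03 0.31 0.03] op 0.524 j6 -0.61
```

Emit:
{"op": "play_rows", "data": {"rows": [[0,0,-0.1,0,0,-0.05,1],[0,0,-0.3,0,0,-0.1,1],[0,0,-0.5,0,0,-0.15,1],[0,0,-0.7,0,0,-0.2,1]]}}

```text
t: 17.53
ee_pos: [0.5444, 0.0894, 0.0808]
tool_rot: [-0.166, 0.986, -0.0, 0.001]
wrist_force: [-0.4, -1.3, 2.9]
opening: 0.529
```

```bash
python3 st.py
```

```text
t 17.5333 pos [544.38  89.37  80.79] jaw 109.06 z [ 1.2e-03 -1.0e-04 -1.0e+00] F [-0.4 -1.3  2.9] M [-0.1  -0.12  0.  ] op 0.529 j6 -0.41
```

Emit:
{"op": "play_rows", "data": {"rows": [[0,0,-0.2,0,0,-0.05,1],[0,0,-0.4,0,0,-0.1,1],[0,0,-0.6,0,0,-0.15,1],[0,0,-0.9,0,0,-0.2,1]]}}

```text
t: 17.87
ee_pos: [0.5445, 0.0893, 0.0799]
tool_rot: [-0.066, 0.998, -0.0, 0.001]
wrist_force: [1.0, -1.0, 3.7]
opening: 0.526
```

```bash
python3 st.py
```

```text
t 17.8667 pos [544.49  89.33  79.94] jaw 97.6 z [ 1.4e-03 -1.0e-04 -1.0e+00] F [ 1.  -1.   3.7] M [-0.06 -0.12  0.05] op 0.526 j6 -0.21
```

Emit:
{"op": "play_rows", "data": {"rows": [[0,0,-0.2,0,0,-0.05,1],[0,0,-0.4,0,0,-0.1,1],[0,0,-0.6,0,0,-0.15,1],[0,0,-0.9,0,0,-0.2,1]]}}

```text
t: 18.2
ee_pos: [0.5445, 0.0893, 0.0791]
tool_rot: [0.034, 0.999, -0.0, 0.001]
wrist_force: [1.1, -0.5, 3.9]
opening: 0.526
```

```bash
python3 st.py
```

```text
t 18.2 pos [544.47  89.28  79.07] jaw 86.14 z [ 1.3e-03 -2.0e-04 -1.0e+00] F [ 1.1 -0.5  3.9] M [-0.11 -0.11  0.05] op 0.526 j6 -0.01
```

The nut is running on the thread: the descent matches the 4.3 mm/rad lead and the force stays low. Continuing clockwise.

Emit:
{"op": "play_rows", "data": {"rows": [[0,0,-0.2,0,0,-0.05,1],[0,0,-0.4,0,0,-0.1,1],[0,0,-0.6,0,0,-0.15,1],[0,0,-0.8,0,0,-0.2,1],[0,0,-1.0,0,0,-0.25,1],[0,0,-1.2,0,0,-0.3,1],[0,0,-1.5,0,0,-0.35,1],[0,0,-1.7,0,0,-0.4,1]]}}

```text
t: 18.87
ee_pos: [0.5444, 0.0893, 0.0773]
tool_rot: [0.232, 0.973, 0.0, 0.001]
wrist_force: [-0.4, -0.8, 3.4]
opening: 0.525
```

```bash
python3 st.py
```

```text
t 18.8667 pos [544.43  89.28  77.33] jaw 63.22 z [ 1.3e-03 -3.0e-04 -1.0e+00] F [-0.4 -0.8  3.4] M [-0.19 -0.04 -0.03] op 0.525 j6 0.39
```

Emit:
{"op": "play_rows", "data": {"rows": [[0,0,-0.2,0,0,-0.05,1],[0,0,-0.4,0,0,-0.1,1],[0,0,-0.6,0,0,-0.15,1],[0,0,-0.8,0,0,-0.2,1],[0,0,-1.0,0,0,-0.25,1],[0,0,-1.2,0,0,-0.3,1],[0,0,-1.5,0,0,-0.35,1],[0,0,-1.7,0,0,-0.4,1]]}}

```text
t: 19.53
ee_pos: [0.5444, 0.0893, 0.0756]
tool_rot: [0.42, 0.907, 0.0, 0.001]
wrist_force: [0.5, -0.7, 3.1]
opening: 0.527
```

```bash
python3 st.py
```

```text
t 19.5333 pos [544.38  89.28  75.61] jaw 40.3 z [ 1.2e-03 -3.0e-04 -1.0e+00] F [ 0.5 -0.7  3.1] M [-0.2  -0.12 -0.04] op 0.527 j6 0.79
```

Emit:
{"op": "play_rows", "data": {"rows": [[0,0,-0.2,0,0,-0.05,1],[0,0,-0.4,0,0,-0.1,1],[0,0,-0.6,0,0,-0.15,1],[0,0,-0.8,0,0,-0.2,1],[0,0,-1.0,0,0,-0.25,1],[0,0,-1.2,0,0,-0.3,1],[0,0,-1.5,0,0,-0.35,1],[0,0,-1.7,0,0,-0.4,1],[0,0,-2.0,0,0,-0.47,1],[0,0,-2.0,0,0,-0.47,1]]}}

```text
t: 20.37
ee_pos: [0.5442, 0.0894, 0.0735]
tool_rot: [0.62, 0.784, 0.0, 0.0]
wrist_force: [0.2, 0.0, 3.5]
opening: 0.528
```

```bash
python3 st.py
```

```text
t 20.3667 pos [544.23  89.37  73.51] jaw 13.34 z [ 9.e-04 -1.e-04 -1.e+00] F [0.2 0.  3.5] M [-0.    0.02 -0.07] op 0.528 j6 1.26
```

Emit:
{"op": "play_rows", "data": {"rows": [[0,0,0.4,0,0,0,1],[0,0,0.4,0,0,0,1],[0,0,0.4,0,0,0,-0.2],[0,0,0.4,0,0,0,-0.5],[0,0,0.4,0,0,0,-0.8],[0,0,0.4,0,0,0,-0.8],[0,0,0.4,0,0,0,-0.8],[0,0,0.4,0,0,0,-0.8]]}}

```text
t: 21.03
ee_pos: [0.5438, 0.0894, 0.0736]
tool_rot: [0.619, 0.785, -0.0, -0.0]
wrist_force: [0.5, -0.5, -0.1]
opening: 0.899
```

```bash
python3 st.py; python3 - <<'E'
from h import *
c=camera('wrist');save('w8',c['frame'])
E
```

```text
t 21.0333 pos [543.81  89.44  73.56] jaw 13.53 z [-1.e-04 -0.e+00 -1.e+00] F [ 0.5 -0.5 -0.1] M [ 0.01  0.01 -0.  ] op 0.899 j6 1.26
```

View pics/w8.png

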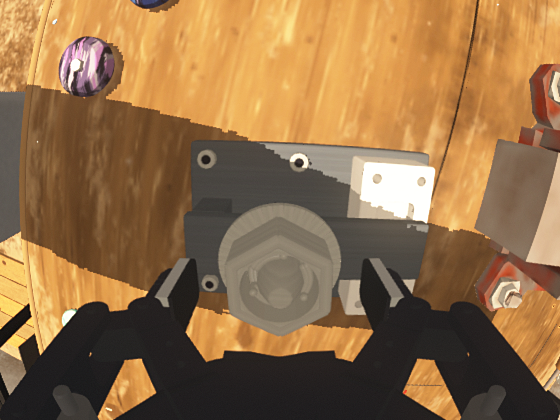

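Released cleanly: the nut sits level around the stud at about (279,275), with both pads clear of it. Retreating straight up.

Emit:
{"op": "play_rows", "data": {"rows": [[0,0,8,0,0,0,-0.8],[0,0,20,0,0,0,-0.8],[0,0,40,0,0,0,-0.8],[0,0,65,0,0,0,-0.8],[0,0,90,0,0,0,-0.8],[0,0,110,0,0,0,-0.8],[0,0,120,0,0,0,-0.8],[0,0,120,0,0,0,-0.8],[0,0,120,0,0,0,-0.8],[0,0,120,0,0,0,-0.8]]}}

```text
t: 21.92
ee_pos: [0.5433, 0.0895, 0.1923]
tool_rot: [0.619, 0.785, -0.0, -0.001]
wrist_force: [-0.6, -0.5, -0.4]
opening: 0.902
```

```bash
python3 st.py; python3 - <<'E'
from h import *
from scipy.optimize import least_squares
c=camera('wrist');save('w9',c['frame']);save('w9c',cv2.resize(c['frame'][170:290,220:340],None,fx=5,fy=5,interpolation=cv2.INTER_CUBIC))
c=camera('side');save('s9',cv2.resize(c['frame'][240:340,190:300],None,fx=6,fy=6,interpolation=cv2.INTER_CUBIC))
for z in (.0651,.0808):
    print(z,[np.round((proj(c,[.5440+dx,.0897,z+h])-[190,240])*6).tolist() for dx,h in [(0.031,.0),(-.031,.0),(0,.03)]])
E
```

```text
t 21.9167 pos [543.33  89.49 192.33] jaw 13.52 z [-1.6e-03  2.0e-04 -1.0e+00] F [-0.6 -0.5 -0.4] M [-0.    0.01 -0.  ] op 0.902 j6 1.26
0.0651 [[247.0, 253.0], [434.0, 261.0], [335.0, 195.0]]
0.0808 [[244.0, 221.0], [433.0, 229.0], [333.0, 162.0]]
```

View pics/w9c.png

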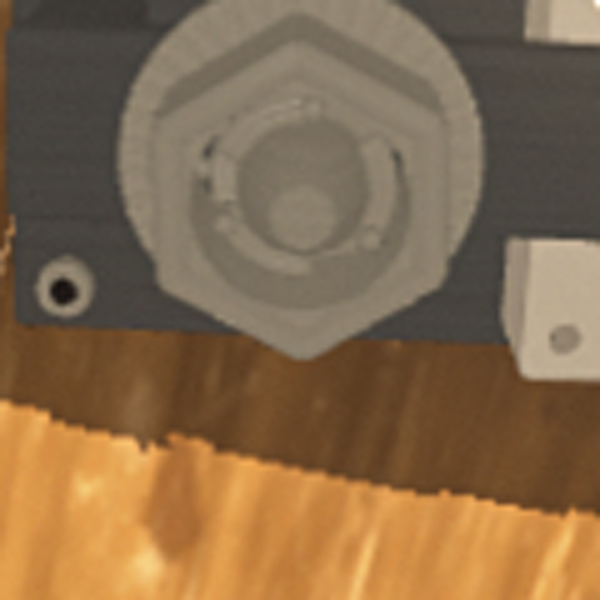

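View pics/s9.png

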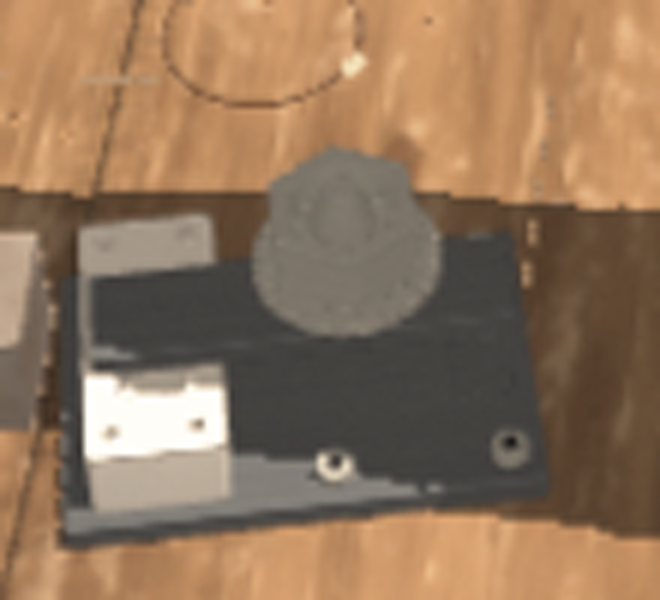

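The wrist view shows the nut centred on the stud with the lugs under the lands. In the side view the skirt's widest row is about 257 in the crop, which fits the screwed-down height (253–261) and not the rest height (221–229).

```bash
python3 -c "
from h import *
print(finish_job())"
```

```text
the job is handed in; nothing more can be done
None
```

The flange nut is on the stud, held by the thread and released, and I handed the job in at about 22 s. `finish_job` gives no verdict, so the result rests on the checks below.

**What I did:**
- **Choosing the nut:** I picked the bare-steel flange nut and gripped it across two flats at 50 N. I left the green and brown look-alikes where they were.
- **Setting it on:** It came down on the lands with light contact. The wrist force read at most about 8 N up, or 9.5 N allowing for the nut's weight.
- **Backing off:** I turned it about 46° anticlockwise until the contact force vanished. It then went down about 7.5 mm before touching the thread; your text says about 6 mm.
- **Screwing on:** I turned it about 107° clockwise. It went down at about 4.3 mm/rad, which matches the thread lead, and the wrist force read about 3–4 N.

**Last checks:**
- **Depth:** Just before release, the tool height put the underside about 15.7 mm below where the nut rested on the lands (10.5 mm is needed). The side view after release agrees.
- **Seating:** In the wrist view after retreat, the nut looks level and centred on the stud. I judged this by eye and did not measure it.
- **Gripper:** It is open and about 120 mm above the release height, with wrist force near zero.
- **Other things:** The arm met no unexpected contact. I did not re-measure the plain nut, knobs and disc at the end.

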